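Find the unlocked flip lid of the bench power unit and push it open

TASK

Three of the four flip lids on the bench power unit are locked and one is not, though nothing shows which: press lightly with a fingertip on the ribbed rear edge of the lids to find the one that rocks, then push its rear edge down and round until that lid is fully open, and take the hand away. Do not force the locked lids, and leave everything else on the table where it stands.

Things in the scene. Friction and masses are not known exactly. Their poses are not given: they have to be found in the camera images.
- power_unit: fixed bench power unit: aluminium housing 160 (x) x 480 (y) x 80 mm high (end caps 82), origin on the table below the middle of the pivot line; x to the rear (away from the robot), y left along the unit, z up. Four identical grey lids in a row on top, 112 mm apart, a to d from +y to -y. Front beam from x -78 to -35, rear beam +53 to +78; between them a well under each lid, 104 mm along y, 74 deep
- lid_a (a joint): angle of lid a: 0 closed, flush with the unit's top; grows as its rear edge goes down into the well, to the stop at 1.22 rad (fully open). Plate 82 x 100 x 5 mm, 32 mm in front of the pivot line, 50 behind it. Outlets underneath. Unlocked: balanced, about 1.5 N on the strip turns it, stays where left. Locked: gives less than 3 mm. Nothing outside shows which one is unlocked
- lid_a_press (a point): middle of the ribbed black press strip (84 mm along y, 17 mm wide) on top of lid a at its rear edge, 36 mm behind the pivot line, 80 mm above the table when closed; moves with the lid; when closed its x is to the rear, y along the unit, z up
- lid_a_hinge (a point): middle of the pivot line of lid a, 77.5 mm above the table, fixed to the unit; x to the rear, y along the unit, z up
- lid_b (a joint): angle of lid b: 0 closed, flush with the unit's top; grows as its rear edge goes down into the well, to the stop at 1.22 rad (fully open). Plate 82 x 100 x 5 mm, 32 mm in front of the pivot line, 50 behind it. Outlets underneath. Unlocked: balanced, about 1.5 N on the strip turns it, stays where left. Locked: gives less than 3 mm. Nothing outside shows which one is unlocked
- lid_b_press (a point): middle of the ribbed black press strip (84 mm along y, 17 mm wide) on top of lid b at its rear edge, 36 mm behind the pivot line, 80 mm above the table when closed; moves with the lid; when closed its x is to the rear, y along the unit, z up
- lid_b_hinge (a point): middle of the pivot line of lid b, 77.5 mm above the table, fixed to the unit; x to the rear, y along the unit, z up
- lid_c (a joint): angle of lid c: 0 closed, flush with the unit's top; grows as its rear edge goes down into the well, to the stop at 1.22 rad (fully open). Plate 82 x 100 x 5 mm, 32 mm in front of the pivot line, 50 behind it. Outlets underneath. Unlocked: balanced, about 1.5 N on the strip turns it, stays where left. Locked: gives less than 3 mm. Nothing outside shows which one is unlocked
- lid_c_press (a point): middle of the ribbed black press strip (84 mm along y, 17 mm wide) on top of lid c at its rear edge, 36 mm behind the pivot line, 80 mm above the table when closed; moves with the lid; when closed its x is to the rear, y along the unit, z up
- lid_c_hinge (a point): middle of the pivot line of lid c, 77.5 mm above the table, fixed to the unit; x to the rear, y along the unit, z up
- lid_d (a joint): angle of lid d: 0 closed, flush with the unit's top; grows as its rear edge goes down into the well, to the stop at 1.22 rad (fully open). Plate 82 x 100 x 5 mm, 32 mm in front of the pivot line, 50 behind it. Outlets underneath. Unlocked: balanced, about 1.5 N on the strip turns it, stays where left. Locked: gives less than 3 mm. Nothing outside shows which one is unlocked
- lid_d_press (a point): middle of the ribbed black press strip (84 mm along y, 17 mm wide) on top of lid d at its rear edge, 36 mm behind the pivot line, 80 mm above the table when closed; moves with the lid; when closed its x is to the rear, y along the unit, z up
- lid_d_hinge (a point): middle of the pivot line of lid d, 77.5 mm above the table, fixed to the unit; x to the rear, y along the unit, z up
- mirror_mount: square black kinematic mirror mount with two red knobs on a post with a black foot, 130 mm tall, foot 50 x 34 mm; stands on the table behind the unit; origin at the centre of its underside
- lens_mount: round black lens mount (diameter 40) on a post with a black foot, 108 mm tall, foot 50 x 34 mm; stands on the table behind the unit; origin at the centre of its underside
- vial_a: clear glass vial with a white cap, diameter 27, 56 mm tall, on the table in front of the unit; origin at the centre of its underside
- vial_b: amber glass vial with a white cap, diameter 27, 56 mm tall, on the table in front of the unit; origin at the centre of its underside
- detector: black detector housing 30 x 46 x 50 mm with a round port, on the table in front of the unit; origin at the centre of its underside
- driver: red-handled screwdriver, 160 mm long, 26 mm thick at the handle, lying on the table in front of the unit; its x axis runs along it from handle to blade; origin at the centre of its underside
- lens_ring: dark steel lens ring, diameter 31, 12 mm high, lying loose on the flat top of the unit's front beam; origin at the centre of its underside
- dropper: white dropper bottle with a blue cap, diameter 36, 85 mm tall, on the table behind the unit; origin at the centre of its underside

How it is judged:
By the outcome, as a careful person would: the job done as asked, in the order asked, and still so for the second after the job is handed in, with the robot touching nothing.
It also fails if it takes over 51 s, if anything falls off the work surface, if the arm or the gripper's body presses on something with over 40 N, if the wrist force passes 120 N, or if a joint passes its speed limit or range.

ROBOT

A 6-joint arm with a two-finger parallel gripper is mounted at the origin on the work surface. World frame = base frame: x ahead of the robot, y to its left, z up, the work surface at z = 0. Lengths are in m, angles in rad, forces in N, time in s.
With the tool pointing down it reaches from about 0.275 to 0.75 m from the base axis. Payload 10.2 kg.
Tool frame: the origin (TCP) lies at the very end of the fingers, on their centre line; the grasp point (between the pads) lies 19 mm behind it; z points along the fingers, x is the direction in which the jaws open and shut, and the axes are right-handed (so a half turn about z gives the same grasp; the last joint's range is limited). The gripper opens to 88 mm and grips with 3 to 60 N. Pads are 18 mm wide; open, the fingers measure 123 mm over their backs; the gripper's body (75 mm by 187 mm) begins 45 mm behind the grasp point.
Start: joints at [-1.424, 0.313, 1.498, -0, 1.331, -0.223], TCP at [0.19, -0.49, 0.239] pointing down, gripper open.
Joint ranges: [-2.94, 2.94], [-0.97, 2.17], [0.19, 2.56], [-1.23, 4.37], [0.02, 3.11], [-2.88, 2.88]. Speed limits (rad/s): [2.39, 2.39, 3.01, 3.14, 3.14, 3.14].

INTERFACE

Orientations are given as a rotation vector (axis times angle).
In Python, from station import status, viewer, workorder, nets gives the robot as it stands.
- The arm moves only by the shell command python3 -m creep 'ROWS' [OPENING] [FORCE]. ROWS is a JSON object of lists of equal length, an entry for each row: "offset": the shift along the tool's x, y, z in m, a list of three; "yaw": the turn about the tool's z in rad. In form: {"offset": [[tx, ty, tz], ...], "yaw": [yaw, ...]}. A call has 1 to 10 rows; each row shifts and turns the pose as measured when the row begins, along the tool's axes as they then stand; what a row does not reach is not made up. A row lasts 1/10 s, in which the tool goes at most 50 mm and 8.59 degrees, less where a joint would pass 70% of its speed; a pose out of reach is approached as far as the arm can. A call is refused whole if a number of a shift passes 0.05 or a number of a turn 0.15, either way. A call with a gripper value outside its range is refused whole. OPENING is the opening, from 0 (shut) to 1 (fully open), set as the call begins (- or left out, the last holds). The fingers move at their own pace and stop on an object; FORCE is the grip in N (left out, the last holds). Time passes only in rows, so rows that do not move let the fingers close. It gives the time, the measured TCP pose, the force and the opening at its end, in the units of the state.
- status.state(): the state, without advancing time (a new reading comes with each control period).
- viewer.camera(name): name is "scene" or "top" or "wrist"; returns the picture (480x640x3 uint8, blue, green, red); there is no depth.
- viewer.camera_params(name): a dict with "fov_y" (degrees; the focal length in pixels is half the picture's height over the tangent of half this angle, whatever the lens; pixels are square), "cx", "cy" (the principal point, pixels), "dist_coeffs" ([k1, k2, p1, p2, k3] as OpenCV has them; the pictures are not rectified), "cam_to_world" (4x4, takes a point from camera to world coordinates). Camera axes: x right, y up, looking along -z (the intrinsics and any distortion apply to the point x, -y, -z); pixel columns grow to the right and rows downward; lengths in m; the calibration is good to about 2 mm. A picture is of the moment at which its call begins: read the wrist's pose just before it. camera_params takes no time and is no camera call; for the wrist camera it gives the pose at the moment of the call.
- workorder.job_done(): hands the job in, once; it reports no verdict.
Trained networks look in the newest picture that a camera, given by its name, has taken for a name from the list of things; names that differ only in an ending like _2 or _b are one class to them, and where a whole thing is asked for, a point or a joint stands for the part that bears it (a point fixed in the world has none). Each returns a list of dicts, best first, with "conf" (0 to 1); they miss things now and then, are a little off and sometimes report something else, mostly with a low value. They report only what shows in the picture. A call takes as long as a camera call.
- nets.boxes_of(query, camera): "point" ([row, column] in pixels, amid what is visible of it).
- nets.cut_out(query, camera): "mask" (480x640 bool, what is visible of it) and "point" ([row, column] in pixels, amid what is visible of it).
The state is a dict: "clock": time; "qpos": joint angles; "dq": joint speeds; "joint_torque": joint torques, N m; "position": TCP position; "ee_rot": TCP orientation; "force": force on the tool from outside, world axes, zero at the start; "ft_torque": the same for the moment, N m; "finger_gap": opening from 0.0 (shut) to 1.0 (fully open).
Only numpy, scipy, OpenCV 4.12 (cv2) and the standard library are available. Lean on these libraries where they do the work, as an engineer would, in place of code of your own. Each camera call takes 0.05 s, during which the arm holds its last target. There are 200 camera calls.

## Working session

There is one attempt and no reset: what is moved stays moved. The work goes in short steps, Python scripts to look and compute and a shell command to move; the robot and the scene stay as the last step left them, time stands still between calls to the robot, and variables do not carry over. Pictures are saved under pics/ and viewed, about 8 in all and at most 12, crops included, and the job is handed in when it is done.

```bash
mkdir -p pics; cat > h.py <<'E'
import numpy as np, cv2
from station import status, viewer, workorder, nets
from scipy.spatial.transform import Rotation as R
def ray(p,rc):
    f=240/np.tan(np.radians(p['fov_y'])/2)
    K=np.array([[f,0,p['cx']],[0,f,p['cy']],[0,0,1]])
    u=cv2.undistortPoints(np.array([[[rc[1],rc[0]]]],float),K,np.array(p['dist_coeffs'],float))[0,0]
    T=np.array(p['cam_to_world']); return T[:3,3],T[:3,:3]@np.array([u[0],-u[1],-1])
def at_z(p,rc,z):
    o,d=ray(p,rc); return o+d*(z-o[2])/d[2]
E
python3 - <<'E'
from h import *
s=status.state(); print(s['clock'],s['position'],s['ee_rot'],s['force'],s['finger_gap'])
print(R.from_rotvec(s['ee_rot']).as_matrix().round(3))
for c in ['top','scene']:
    cv2.imwrite(f'pics/{c}0.png',viewer.camera(c))
    p=viewer.camera_params(c); print(c,np.array(p['cam_to_world']).round(3).tolist())
    for q in ['lid_a_press','lid_a','power_unit','lens_ring']:
        for d in nets.boxes_of(q,c)[:5]: print(q,np.round(d['point']),round(d['conf'],2),at_z(p,d['point'],.08).round(3))
E
```

```text
0.0 [ 0.1897178  -0.48925858  0.23816612] [-2.59122165e+00  1.77458087e+00  1.37312465e-03] [-0.74893336  1.51292675 -0.06751901] 0.9993950235863769
[[ 0.361 -0.932 -0.   ]
 [-0.932 -0.361  0.001]
 [-0.001 -0.    -1.   ]]
top [[0.005, 0.999, -0.049, 0.508], [-1.0, 0.005, 0.013, 0.06], [0.013, 0.049, 0.999, 1.049], [0.0, 0.0, 0.0, 1.0]]
lid_a_press [230. 280.] 0.79 [0.573 0.12  0.08 ]
lid_a [226. 341.] 0.89 [0.581 0.009 0.08 ]
lid_a [217. 456.] 0.82 [ 0.598 -0.204  0.08 ]
lid_a [221. 400.] 0.78 [ 0.59  -0.101  0.08 ]
lid_a [228. 280.] 0.68 [0.576 0.12  0.08 ]
power_unit [228. 369.] 0.74 [ 0.579 -0.042  0.08 ]
power_unit [229. 282.] 0.55 [0.575 0.117 0.08 ]
scene [[0.586, -0.671, 0.453, 0.909], [0.81, 0.481, -0.336, -0.222], [0.008, 0.564, 0.826, 0.679], [0.0, 0.0, 0.0, 1.0]]
lid_a_press [216. 359.] 0.95 [0.581 0.115 0.08 ]
lid_a_press [286. 254.] 0.48 [ 0.593 -0.105  0.08 ]
lid_a [285. 254.] 0.79 [ 0.59  -0.103  0.08 ]
lid_a [330. 190.] 0.72 [ 0.6   -0.219  0.08 ]
lid_a [215. 360.] 0.65 [0.58  0.116 0.08 ]
lid_a [246. 311.] 0.63 [0.584 0.01  0.08 ]
lid_a [285. 260.] 0.46 [ 0.596 -0.097  0.08 ]
power_unit [283. 262.] 0.69 [ 0.595 -0.092  0.08 ]
lens_ring [224. 265.] 0.69 [ 0.5   -0.027  0.08 ]
lens_ring [213. 253.] 0.45 [ 0.468 -0.031  0.08 ]
lens_ring [355. 333.] 0.2 [ 0.752 -0.072  0.08 ]
```

View pics/top0.png

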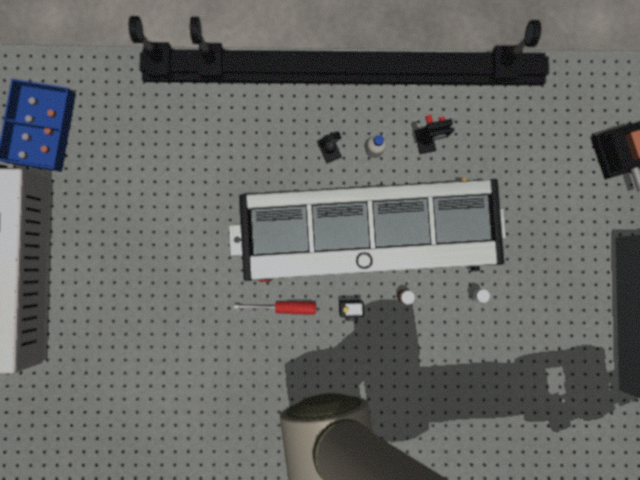

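View pics/scene0.png

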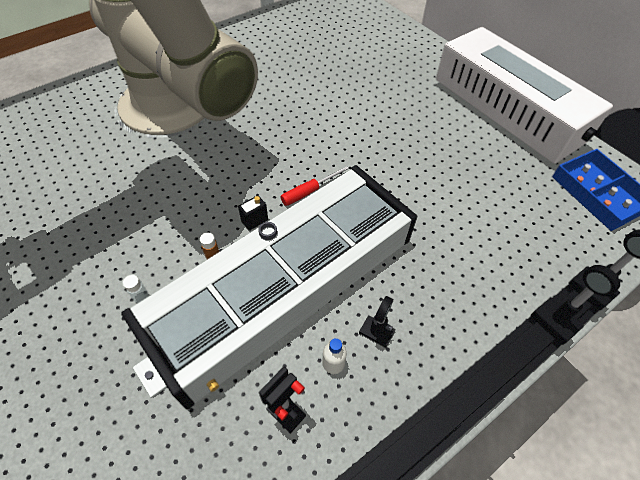

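The top view shows the unit with lids a to d at columns 280/341/400/461. The strips are on the rear side and the ring is on the front beam at (260,364). The scene view agrees. Next I'll fit the unit's pose from the lid masks.

```bash
python3 - <<'E'
from h import *
for c in ['top','scene']:
    viewer.camera(c); p=viewer.camera_params(c)
    P=[]
    for d in nets.cut_out('lid_a',c)[:6]:
        q,_,_=cv2.findContours(d['mask'].astype(np.uint8),0,1)
        k=max(q,key=cv2.contourArea)[:,0]
        w=np.array([at_z(p,(v,u),.08)[:2] for u,v in k])
        r=cv2.minAreaRect((w*1000).astype(np.float32)); print(c,round(d['conf'],2),np.round(r[0]),np.round(r[1]),round(r[2],1))
    for d in nets.cut_out('power_unit',c)[:1]:
        q,_,_=cv2.findContours(d['mask'].astype(np.uint8),0,1)
        w=np.array([at_z(p,(v,u),.08)[:2] for u,v in max(q,key=cv2.contourArea)[:,0]])
        print('unit',cv2.minAreaRect((w*1000).astype(np.float32)))
p=viewer.camera_params('top')
for rc in [(195,241),(278,246),(180,496),(263,502)]: print(at_z(p,rc,.082).round(4))
E
```

```text
Traceback (most recent call last):
ValueError: not enough values to unpack (expected 3, got 2)
```

```bash
python3 - <<'E'
from h import *
def con(m): return max(cv2.findContours(m.astype(np.uint8),0,1)[0],key=cv2.contourArea)[:,0]
for c in ['top','scene']:
    viewer.camera(c); p=viewer.camera_params(c)
    for n,z in [('lid_a',.08),('power_unit',.08)]:
      for d in nets.cut_out(n,c)[:6]:
        w=np.array([at_z(p,(v,u),z)[:2] for u,v in con(d['mask'])])
        r=cv2.minAreaRect((w*1000).astype(np.float32)); print(c,n,round(d['conf'],2),np.round(r[0]),np.round(r[1]),round(r[2],1))
p=viewer.camera_params('top')
for rc in [(195,241),(278,246),(180,496),(263,502)]: print(at_z(p,rc,.082).round(4))
E
```

```text
top lid_a 0.98 [ 596. -214.] [ 82. 100.] 3.9
top lid_a 0.83 [582.   9.] [ 83. 101.] 3.4
top lid_a 0.64 [574. 120.] [ 85. 101.] 3.9
top lid_a 0.57 [ 588. -102.] [ 84. 101.] 4.1
top lid_a 0.44 [729. -55.] [35. 39.] 89.9
top power_unit 0.85 [576. -38.] [169. 503.] 3.0
scene lid_a 0.98 [ 597. -214.] [ 84. 101.] 3.2
scene lid_a 0.95 [583.   9.] [ 84. 103.] 3.9
scene lid_a 0.94 [575. 121.] [ 84. 102.] 3.6
scene lid_a 0.64 [ 590. -102.] [ 84. 102.] 4.0
scene power_unit 0.69 [591. -57.] [186. 506.] 3.8
[0.6368 0.1918 0.082 ]
[0.4852 0.181  0.082 ]
[ 0.6674 -0.2772  0.082 ]
[ 0.5146 -0.2864  0.082 ]
```

```bash
python3 -m creep '{"offset":[[0,0,0],[0,0,0],[-0.0245,-0.043,0],[-0.0245,-0.043,0],[-0.0245,-0.043,0],[-0.0245,-0.043,0],[-0.0245,-0.043,0],[-0.0245,-0.043,0],[-0.0245,-0.043,0],[-0.0245,-0.043,0]],"yaw":[0.15,0.15,0,0,0,0,0,0,0,0]}' 0 20
cat > g.py <<'E'
from h import *
import sys
# targets: strip of lid, unit frame
th=.0657; ex=np.array([np.cos(th),np.sin(th)])
S=dict(a=(.6015,.122),b=(.6095,.011),c=(.616,-.100),d=(.6235,-.212))
s=status.state(); M=R.from_rotvec(s['ee_rot']).as_matrix(); p=np.array(s['position'])
print('t',round(s['clock'],2),'pos',p.round(4),'F',np.round(s['force'],2),'toolx err',round(np.arctan2(M[1,0],M[0,0])+np.pi/2-th,4),'gap',round(s['finger_gap'],2),'tilt',M[:,2].round(3))
for k,v in S.items(): print(k,(M.T@np.r_[np.array(v)-p[:2],0]).round(4))
E
python3 g.py
```

```text
clock: 1.9
position: [0.5242, -0.2734, 0.2388]
ee_rot: [2.273, -2.166, 0.003]
force: [0.3, -1.2, -0.3]
finger_gap: 0.116
t 1.9 pos [ 0.5242 -0.2734  0.2388] F [ 0.28 -1.23 -0.31] toolx err -0.0176 gap 0.12 tilt [ 0.    -0.002 -1.   ]
a [-0.3912 -0.0962 -0.0008]
b [-0.28   -0.0989 -0.0006]
c [-0.1688 -0.1    -0.0003]
d [-5.660e-02 -1.021e-01 -1.000e-04]
```

```bash
python3 -m creep '{"offset":[[-0.019,-0.034,0],[-0.019,-0.034,0],[-0.019,-0.034,0],[0,0,0.04],[0,0,0.04],[0,0,0.04],[0,0,0.015],[0,0,0]],"yaw":[-0.0176,0,0,0,0,0,0,0]}' >/dev/null
python3 g.py; python3 -c "
from h import *
cv2.imwrite('pics/w1.png',viewer.camera('scene'))"
```

```text
t 2.7 pos [ 0.6323 -0.2015  0.0986] F [-0.46 -0.43  1.23] toolx err 0.0099 gap 0.01 tilt [ 0.004 -0.003 -1.   ]
a [-0.3249  0.0063 -0.0012]
b [-0.2136  0.0067 -0.0008]
c [-0.1024  0.0086 -0.0004]
d [ 0.0098  0.0096 -0.    ]
```

View pics/w1.png

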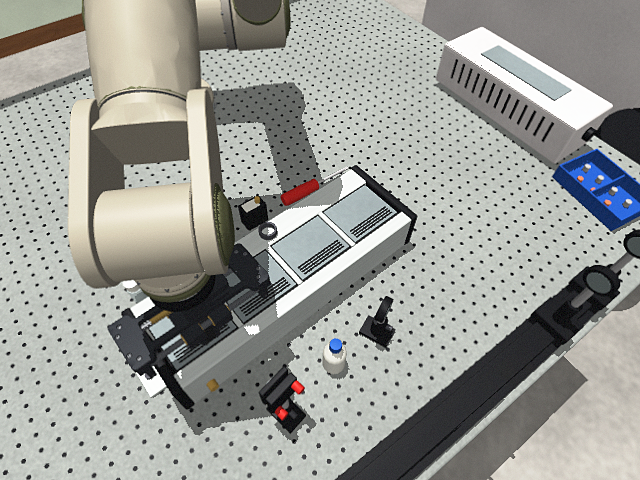

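The hand is over lid d (about 200,330) and clear of everything. I'll centre it on the strip and come down gently.

```bash
python3 -m creep '{"offset":[[0.0098,0.0096,0],[0,0,0.006],[0,0,0.003],[0,0,0]],"yaw":[0.01,0,0,0]}' >/dev/null
python3 g.py
```

```text
t 3.15 pos [ 0.6244 -0.2147  0.0945] F [-0.14  0.27  0.45] toolx err -0.002 gap 0.01 tilt [ 0.011 -0.007 -1.   ]
a [-0.3374  0.0014 -0.0027]
b [-0.2262  0.0004 -0.0018]
c [-0.115   0.001  -0.0009]
d [-0.0027  0.0007 -0.    ]
```

```bash
python3 -m creep '{"offset":[[0,0,0.005],[0,0,0.005],[0,0,0.004],[0,0,0]],"yaw":[0,0,0,0]}'
for i in 1 2 3 ; do python3 -m creep '{"offset":[[0,0,0.003],[0,0,0]],"yaw":[0,0]}' | grep -E 'pos|force'; done
```

```text
clock: 3.55
position: [0.6251, -0.2148, 0.0803]
ee_rot: [-2.289, 2.147, -0.024]
force: [-0.5, -0.4, 0.8]
finger_gap: 0.007
position: [0.6255, -0.2149, 0.0803]
force: [-1.1, -0.2, 1.7]
position: [0.6259, -0.215, 0.0803]
force: [-0.4, 0.2, 0.5]
position: [0.6263, -0.2151, 0.0802]
force: [-1.6, 0.0, 1.4]
```

```bash
for i in 1 2 3; do python3 -m creep '{"offset":[[0,0,0.003]],"yaw":[0]}' | grep -E 'pos|force'; done;  python3 -m creep '{"offset":[[0,0,0.005]],"yaw":[0]}' | grep -E 'pos|force'; python3 g.py
```

```text
position: [0.6266, -0.2152, 0.0791]
force: [-9.2, 5.3, 25.2]
position: [0.6267, -0.2152, 0.0789]
force: [-13.7, 6.1, 27.6]
position: [0.6267, -0.2151, 0.079]
force: [-12.7, 5.3, 25.2]
position: [0.6268, -0.2152, 0.0783]
force: [-19.0, 8.0, 41.2]
t 4.55 pos [ 0.6268 -0.2152  0.0783] F [-18.96   7.97  41.16] toolx err 0.0015 gap 0.01 tilt [ 0.019 -0.015 -1.   ]
a [-0.3381  0.0025 -0.0055]
b [-0.2268  0.002  -0.0037]
c [-0.1156  0.003  -0.0019]
d [-0.0034  0.0031 -0.0001]
```

Lid d is locked: it stops at about 2 mm. That press went to 41 N, more than I intended, so I'll use 1 mm steps from here. Lifting and moving to c.

```bash
python3 -m creep '{"offset":[[0,0,-0.015],[0,0,-0.005],[-0.036,0.003,0],[-0.036,0,0],[-0.036,0,0],[0,0,0]],"yaw":[0,0,0,0,0,0]}' >/dev/null; python3 g.py
```

```text
t 5.15 pos [ 0.6153 -0.1046  0.0952] F [-0.9  -1.06  0.89] toolx err -0.0009 gap 0.01 tilt [ 0.019 -0.015 -1.   ]
a [-0.227  -0.001  -0.0037]
b [-0.1158 -0.0017 -0.0018]
c [-0.0046 -0.001  -0.0001]
d [ 0.1076 -0.0012  0.0018]
```

```bash
python3 -m creep '{"offset":[[-0.0046,-0.001,0.005],[0,0,0.005],[0,0,0.003],[0,0,0]],"yaw":[0,0,0,0]}' | grep -E 'pos|force'
for i in 1 2; do python3 -m creep '{"offset":[[0,0,0.001]],"yaw":[0]}' | grep -E 'pos|force';done
```

```text
position: [0.6163, -0.1014, 0.0792]
force: [0.0, 1.6, 2.3]
position: [0.6164, -0.1019, 0.0782]
force: [-0.5, 2.0, 1.9]
position: [0.6165, -0.1023, 0.0773]
force: [-0.6, 1.5, 1.4]
```

```bash
for i in 1 2 3; do python3 -m creep '{"offset":[[0,0,0.002]],"yaw":[0]}' | grep -E 'pos|force';done; python3 g.py
```

```text
position: [0.6166, -0.1026, 0.0755]
force: [-1.2, 1.1, 2.8]
position: [0.6166, -0.1028, 0.0735]
force: [-0.7, 1.3, 2.5]
position: [0.6167, -0.103, 0.0715]
force: [-1.3, 0.2, 3.0]
t 6.05 pos [ 0.6167 -0.103   0.0715] F [-1.31  0.18  3.04] toolx err -0.004 gap 0.01 tilt [ 0.018 -0.015 -1.   ]
a [-0.2254  0.0012 -0.0036]
b [-1.142e-01  1.000e-04 -1.800e-03]
c [-0.003   0.0005 -0.0001]
d [ 0.1092 -0.      0.0017]
```

Lid c rocks: it gives freely at 2–3 N. I'll push it down and then round towards the pivot.

```bash
python3 -m creep '{"offset":[[0,0.001,0.003],[0,0.001,0.003],[0,0.001,0.003],[0,0.001,0.003],[0,0.001,0.003],[0,0.001,0.002],[0,0.002,0],[0,0.002,0]],"yaw":[0,0,0,0,0,0,0,0]}' >/dev/null; python3 g.py
```

```text
t 6.85 pos [ 0.6073 -0.1044  0.0526] F [ 3.5   0.06 -0.16] toolx err -0.0041 gap 0.0 tilt [ 0.021 -0.016 -1.   ]
a [-0.2263 -0.0082 -0.0037]
b [-0.115  -0.0093 -0.0018]
c [-0.0039 -0.0089  0.0001]
d [ 0.1084 -0.0095  0.0021]
```

```bash
python3 -m creep '{"offset":[[-0.001,0.002,0],[-0.001,0.002,0],[0,0.001,0]],"yaw":[0,0,0]}' | grep -E 'pos|force'; for i in 1 2 3 4; do python3 -m creep '{"offset":[[0,0.001,0]],"yaw":[0]}' | grep -E 'pos|force';done
```

```text
position: [0.6025, -0.103, 0.0526]
force: [7.3, -0.2, -1.7]
position: [0.6023, -0.1031, 0.0528]
force: [9.4, -0.1, -2.7]
position: [0.6022, -0.1031, 0.0531]
force: [8.3, 1.0, -2.3]
position: [0.6022, -0.1031, 0.0533]
force: [7.9, 0.2, -2.0]
position: [0.6021, -0.1031, 0.0536]
force: [8.1, 0.8, -2.4]
```

```bash
for i in 1 2; do python3 -m creep '{"offset":[[0,0.002,0]],"yaw":[0]}' | grep -E 'pos|force'; done; python3 -m creep '{"offset":[[0,-0.004,0],[0,-0.006,0],[0,-0.006,0],[0,0,-0.02],[0,0,-0.04],[0,0,-0.05],[0,0,-0.05],[0,0,-0.04],[0,0,0]],"yaw":[0,0,0,0,0,0,0,0,0]}' >/dev/null; python3 g.py; python3 - <<'E'
from h import *
a=viewer.camera('wrist');b=viewer.camera('scene')
cv2.imwrite('pics/w2.png',a);cv2.imwrite('pics/s2.png',b)
E
```

```text
position: [0.6017, -0.1031, 0.054]
force: [12.9, 0.8, -4.1]
position: [0.6015, -0.1032, 0.0545]
force: [14.0, 1.2, -4.2]
t 8.65 pos [ 0.6083 -0.0973  0.26  ] F [0.35 0.44 0.37] toolx err -0.0053 gap 0.01 tilt [ 0.033 -0.015 -0.999]
a [-0.2193 -0.0066 -0.0036]
b [-0.108  -0.0078 -0.0016]
c [ 0.0032 -0.0075  0.0003]
d [ 0.1154 -0.0082  0.0023]
```

View pics/w2.png

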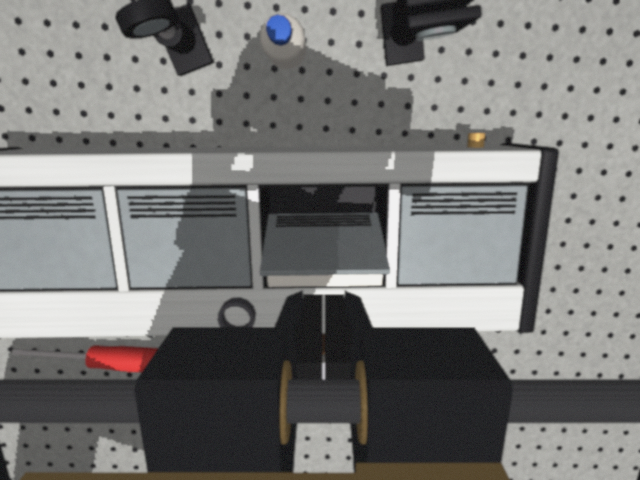

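View pics/s2.png

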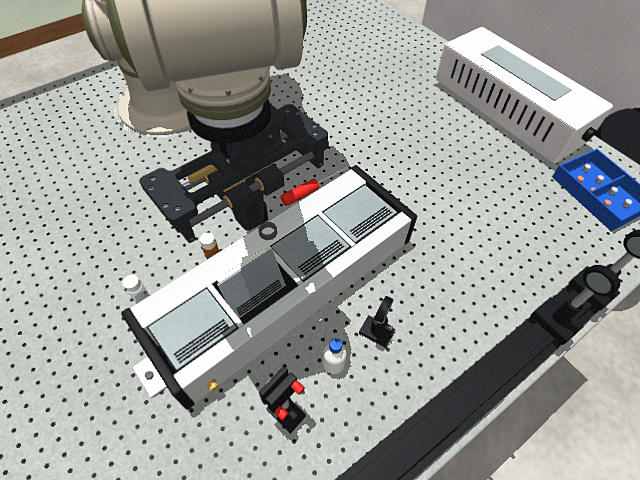

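Lid c is open; in the wrist view its raised front edge is near row 272 and its rear edge near row 213. I'll measure the angle from those edges.

```bash
python3 - <<'E'
from h import *
from scipy.optimize import minimize_scalar
th=.0657; ex=np.array([np.cos(th),np.sin(th),0]); ey=np.array([-np.sin(th),np.cos(th),0])
cen=np.array([.589,-.102,0]); piv=cen-.009*ex+np.array([0,0,.0775])
for c,pts in [('wrist',[(271,262,-.032,.05),(271,386,-.032,-.05),(213,276,.05,.05),(213,380,.05,-.05)])]:
    p=viewer.camera_params(c)
    for r,u,rad,y in pts:
        o,d=ray(p,(r,u)); d/=np.linalg.norm(d)
        def e(t):
            v=piv+ey*y+rad*(np.cos(t)*ex-np.sin(t)*np.array([0,0,1]))+.0025*(np.sin(t)*ex+np.cos(t)*np.array([0,0,1]))-o
            return np.linalg.norm(np.cross(v,d))
        g=np.linspace(0,1.5,151); E=[e(t) for t in g]; i=int(np.argmin(E)); print(r,u,'angle',g[i].round(2),'err mm',round(E[i]*1e3,1))
E
```

```text
271 262 angle 1.2 err mm 1.8
271 386 angle 1.14 err mm 5.6
213 276 angle 1.26 err mm 5.8
213 380 angle 1.27 err mm 0.3
```

```bash
python3 -c "
from h import *
print(workorder.job_done())"
```

```text
the job is handed in; nothing more can be done
None
```

I found lid c to be the unlocked one, opened it to its stop, took the hand away and handed the job in at about 9 s. No verdict was reported.

- **Finding the lid:** I pressed d first. It stopped after about 2 mm, so it is locked. Lid c then rocked at about 2–3 N. I did not press a or b.
- **Opening it:** I pushed c's rear edge down and round until it stopped firmly, at about 14 N.
- **Angle check:** Four corner estimates from the wrist picture gave 1.14–1.27 rad, averaging about 1.22. Two of the four fitted poorly, with errors near 6 mm.
- **Final picture:** The other lids look closed, and nothing else in view appears to have moved, judged by eye. The hand was clear, with the fingertips 0.26 m above the table.

**Pressed too hard:** On lid d the contact force briefly reached about 41 N at the fingertip, well above the light press you asked for. I then changed to 1 mm steps. Lid d looks closed and unchanged in the final picture.

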